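Clamp a reagent bottle in a hinged shaker clamp and pin it shut

ROBOT

A 7-joint arm with a two-finger parallel gripper is mounted at the origin on a cart in front of the work surface, level with it; the furniture and walls round the work are solid. World frame = base frame: x ahead of the robot, y to its left, z up, the work surface at z = 0. Lengths are in m, angles in rad, forces in N, time in s.
With the tool pointing down it reaches from about 0.425 to 0.875 m from the base axis. Payload 8.4 kg.
Tool frame: the origin (TCP) lies between the finger pads; the fingertips stand 25 mm ahead of it and the grasp point (between the pads) lies 6 mm ahead of it; z points along the fingers, y is the direction in which the jaws open and shut (so a half turn about z gives the same grasp; the last joint's range is limited). The gripper opens to 87 mm and grips with 3 to 60 N. Pads are 19 mm wide; open, the fingers measure 117 mm over their backs; the gripper's body (75 mm by 190 mm) begins 51 mm behind the grasp point.
Start: joints at [1.09, 0.333, 0.04, 1.465, -0.013, 1.343, -0.059], TCP at [0.242, -0.603, 0.248] pointing down, gripper open.
Joint ranges: [-2.58, 2.58], [-0.38, 2.09], [-1.3, 1.39], [0.25, 2.4], [-1.5, 4.64], [0.08, 2.09], [-2.65, 2.65]. Speed limits (rad/s): [2.22, 2.22, 2.79, 2.79, 3.14, 3.14, 3.14].

INTERFACE

Orientations are given as a 3x3 rotation matrix whose columns are the frame's x, y, z axes.
In Python, from rig import observe, get_image, camera_model, close_job gives the robot as it stands.
- The arm moves only by the tool send_rows, never from a script. Its argument "series" is a list of rows, each a list of 2 entries, a list of its own where there are three numbers: the shift along the tool's x, y, z in m, then the turn, a rotation vector about the tool's x, y, z in rad. In form: [[[x, y, z], [wx, wy, wz]], ...]. A call has 1 to 20 rows; each row shifts and turns the commanded pose from where the row before left it, along the tool's axes as they then stand; what a row does not reach is not made up. A row lasts 1/10 s, in which the tool goes at most 50 mm and 8.59 degrees, less where a joint would pass 70% of its speed; a pose out of reach is approached as far as the arm can. A call is refused whole if a number of a shift passes 0.05 or a number of a turn 0.15, either way. A call with a gripper value outside its range is refused whole. "gripper" is the closure, from -1 (fully open) to 1 (shut), so that 0 is half open, set as the call begins (left out, the last holds). The fingers move at their own pace and stop on an object; "squeeze" is the grip in N (left out, the last holds). Time passes only in rows, so rows that do not move let the fingers close. It gives the time, the measured TCP pose, the force and the opening at its end, in the units of the state.
- observe(): the state, without advancing time (a new reading comes with each control period).
- get_image(name): name is "scene" or "top"; returns the picture (400x640x3 uint8, blue, green, red); there is no depth.
- camera_model(name): a dict with "mtx" (3x3 intrinsics, pixels), "k1" (the pictures are not rectified: a ray, as slopes to the right and down, at radius r is drawn at 1 + k1 r^2 times it, then the intrinsics apply), "extrinsics" (4x4, takes a point from camera to world coordinates). Camera axes: x right, y down, z forward; pixel columns grow to the right and rows downward; lengths in m; the calibration is good to about 2 mm. A picture is of the moment at which its call begins. camera_model takes no time and is no camera call.
- close_job(): hands the job in, once; it reports no verdict.
The state is a dict: "t": time; "joint_positions": joint angles; "qvel": joint speeds; "effort": joint torques, N m; "tool_pos": TCP position; "orientation": TCP orientation; "wrist_force": force on the tool from outside, world axes, zero at the start; "wrist_torque": the same for the moment, N m; "width": finger opening in m.
Only numpy, scipy, OpenCV 4.12 (cv2) and the standard library are available. Lean on these libraries where they do the work, as an engineer would, in place of code of your own. Each camera call takes 0.05 s, during which the arm holds its last target. There are 200 camera calls.

TASK

Stand the reagent bottle upright in the round nest of the open hinged clamp and let go of it, swing the clamp's bar down over it, then take the locking pin from its stand and push it through the hole in the bar into the post below until its flange presses the bar fully shut. Finish while still gripping the pin's knob and pressing it down, since the clamp springs ajar if you let go. Leave the squat jar and the other things where they stand.

Things in the scene. Friction and masses are not known exactly. Their poses are not given: they have to be found in the camera images.
- clamp: Fixed bare-metal clamp, lower half: base plate 90 x 205 x 10 mm; origin at the centre of its underside, z up. Its +y points to the hinge end, -y to the latch post. Two hinge cheeks at y = +75 mm (60 mm over both, tops 134 mm above the worktop); post 32 x 32 mm at y = -68 mm, top at 116 mm. Hinge axis along x at y = +75 mm, 123 mm above the worktop. Place and yaw vary.
- nest (a point): Centre of the round nest's floor, 10 mm above the worktop, in the middle of the clamp, where the bottle stands. The nest is 53 mm across and 8 mm deep, in a 76 mm square collar. Over 25 mm are free between bottle and cheeks or post along the clamp's y; it is open to both sides along x.
- post_hole (a point): Centre of the mouth of the vertical hole in the top of the latch post (116 mm above the worktop), hole 13 mm across and 50 mm deep, closed below.
- upper_half (a joint): Bar angle about the hinge: 0 = fully shut (level), grows as it opens, 1.57 upright, more leans back past the hinge; stop at 2.3, starts at 1.75 to 2.0. Stiff, damped hinge: above about 1.1 it stays put, below about 0.9 it sinks by itself in some seconds. On the bottle it rests ajar at about 0.08; some 4 N down at the bar's hole shut it.
- bar: The metal bar of the upper half, 34 mm wide, 10 mm thick, reaching 177 mm from the hinge axis to its free end; origin on the hinge axis, at the bar's mid-thickness; its own -y runs along the bar to the free end, z is up when shut.
- bar_tip (a point): Middle of the free end of the bar (177 mm from the hinge axis).
- bar_hole (a point): Centre of the hole in the bar, on the bar's upper face, 143 mm from the hinge axis, 14 mm across, through the 10 mm thickness; when shut it is 128 mm above the worktop, straight above the post hole.
- pad: Sprung rubber pad, 28 mm disc under the middle of the bar (75 mm from the hinge axis); springs up to 10 mm into the bar, 1.2 N per mm; about 6 mm compressed when shut on the bottle.
- bottle: The reagent bottle, loose, upright: round with a screw cap, 96 mm tall, body 46 mm across and 72 mm high, cap 32 mm across over the top 26 mm; about 70 g. Origin at the centre of its underside, z up the bottle. It, the squat jar and the pin stand swap their spots.
- bottle_mid (a point): Centre of the bottle, 48 mm above its underside.
- pin_stand: Fixed square block, 46 x 46 x 58 mm, with a hole in its top in which the pin is parked; origin at the centre of its underside.
- pin: Loose locking pin, upright in the stand, 60 g: steel shank 10 mm across, 50 mm long with a tapered nose (4.4 mm at the end, 8 mm long); above it a flange 26 mm across, 5 mm thick; above that a round knob 16 mm across, 37 mm tall. Origin at the nose, z along the pin to the knob.
- pin_knob (a point): Centre of the pin's knob, 73.5 mm above the nose, 18.5 mm above the upper face of the flange and 23.5 mm above the flange's lower face. 151.5 mm above the worktop when fully home in the clamp, 81.5 mm while parked in the stand.
- pin_tip (a point): The end of the pin's nose; 78 mm above the worktop when fully home (38 mm below the mouth of the post hole).
- jar_mid (a point): Centre of the squat screw-top jar, 62 mm across and 60 mm tall, loose, upright on the worktop: a bystander to be left alone.
Not all that is in view belongs to the job. What is shaped like the bottle but blue is not meant.

How it is judged:
By the outcome, as a careful person would: the job done as asked, in the order asked, and still so for the second after the job is handed in, while the arm keeps its last pose, push and grip.
It also fails if it takes over 72 s, if anything falls off the work surface, if the arm or the gripper's body presses on something with over 40 N, if the wrist force passes 120 N, or if a joint passes its speed limit or range.

## Working session

There is one attempt and no reset: what is moved stays moved. The work goes in short steps, Python scripts to look and compute and a tool call to move; the robot and the scene stay as the last step left them, time stands still between calls to the robot, and variables do not carry over. Pictures are saved under pics/ and viewed, about 8 in all and at most 12, crops included, and the job is handed in when it is done.

Besides the shell and the picture viewer there is one more tool, called by a JSON object that holds its "name" and its "arguments", one argument or row to a line. send_rows: Moves the arm, as the interface text tells. Its arguments: {"type":"object","properties":{"series":{"type":"array","items":{"type":"array"}},"gripper":{"type":"number"},"squeeze":{"type":"number"}},"required":["series"]}

```bash
ls; mkdir -p pics
python3 - <<'E'
from rig import *
import cv2,numpy as np
np.set_printoptions(precision=4,suppress=True)
s=observe(); print({k:np.round(v,4).tolist() for k,v in s.items()})
for n in("scene","top"):
    im=get_image(n); cv2.imwrite(f"pics/{n}0.png",im)
    c=camera_model(n); print(n,c["mtx"],c["k1"],c["extrinsics"])
E
```

```text
pics
{'t': 0.0, 'joint_positions': [1.0898, 0.3339, 0.0398, 1.4663, -0.0134, 1.3433, -0.0585], 'qvel': [-0.0002, -0.0001, 0.0005, 0.0007, -0.0029, -0.0009, 0.0015], 'effort': [-0.0003, -65.6356, 1.3347, -40.3794, -0.0599, 0.0451, 0.0001], 'tool_pos': [0.242, -0.6028, 0.2466], 'orientation': [[0.928, 0.3726, -0.0007], [0.3726, -0.928, 0.0015], [-0.0001, -0.0017, -1.0]], 'wrist_force': [-0.2159, 0.3084, -0.3067], 'wrist_torque': [0.047, -0.0034, -0.0103], 'width': 0.0872}
scene [[414.8797   0.     320.2473]
 [  0.     414.8797 194.0373]
 [  0.       0.       1.    ]] -0.05049798255834266 [[ 0.562  -0.4629  0.6854 -0.0815]
 [-0.8268 -0.3367  0.4506 -0.4881]
 [ 0.0222 -0.82   -0.572   0.6226]
 [ 0.      0.      0.      1.    ]]
top [[397.4437   0.     319.0502]
 [  0.     397.4437 202.2016]
 [  0.       0.       1.    ]] -0.02005315534022963 [[ 0.0076 -0.9941  0.1078  0.4463]
 [-0.9999 -0.0084 -0.0062 -0.0629]
 [ 0.0071 -0.1078 -0.9941  1.1279]
 [ 0.      0.      0.      1.    ]]
```

View both.

View pics/scene0.png

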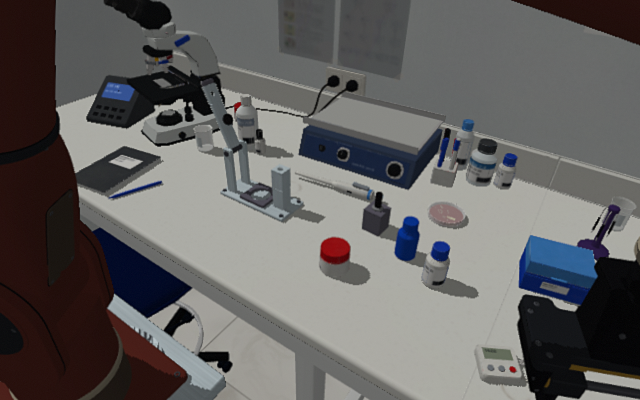

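View pics/top0.png

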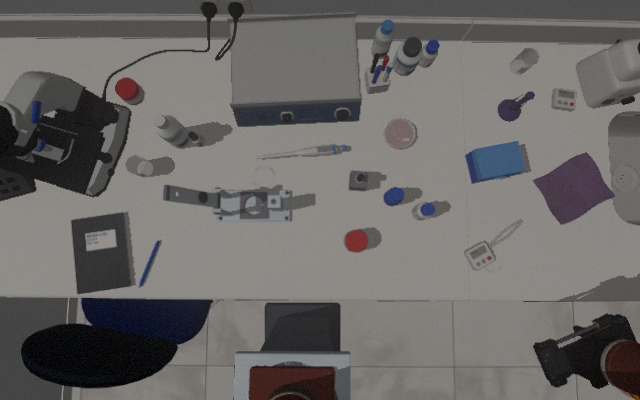

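Run:
```python
import cv2
a=cv2.imread("pics/top0.png")[165:260,155:455]; cv2.imwrite("pics/topc.png",cv2.convertScaleAbs(cv2.resize(a,(795,252),interpolation=cv2.INTER_CUBIC),alpha=1.5))
b=cv2.imread("pics/scene0.png")[80:300,195:455]; 
a=cv2.imread("pics/top0.png")[170:225,200:300]
c=cv2.imread("pics/top0.png")[165:220,345:445]
import numpy as np
r=np.hstack([cv2.resize(x,None,fx=4,fy=4,interpolation=cv2.INTER_CUBIC) for x in(a,c)])
s=cv2.imread("pics/scene0.png")
q=np.hstack([cv2.resize(s[155:225,215:315],None,fx=4,fy=4,interpolation=cv2.INTER_CUBIC),cv2.resize(s[185:290,355:455][:95],None,fx=4,fy=4,interpolation=cv2.INTER_CUBIC)[:280]])
cv2.imwrite("pics/c1.png",cv2.convertScaleAbs(np.vstack([r,q]),alpha=1.4))
```

```text
(no output)
```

View pics/c1.png

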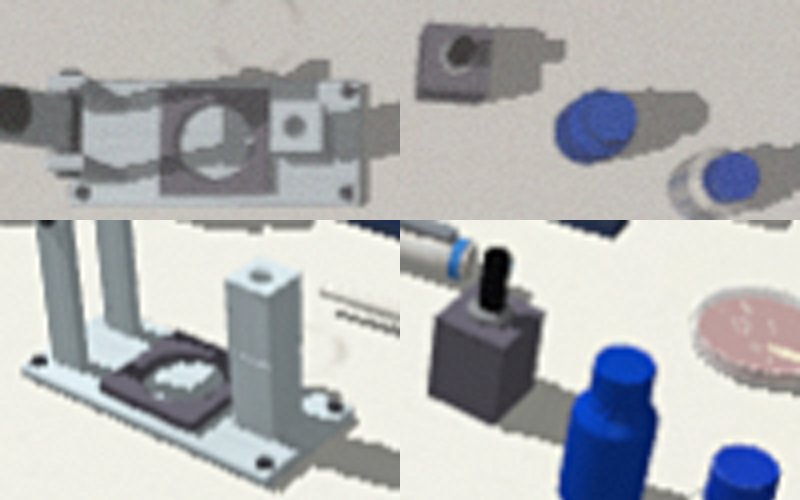

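```bash
cat > h.py <<'E'
import cv2,numpy as np
from rig import *
np.set_printoptions(precision=4,suppress=True)
def ray(n,uv):
    c=camera_model(n); d=np.array([c["k1"],0,0,0,0.])
    # drawn = r*(1+k1 r^2)
    p=cv2.undistortPoints(np.array([[uv]],float),c["mtx"],d)[0,0]
    E=np.array(c["extrinsics"]); return E[:3,3],E[:3,:3]@np.r_[p,1]
def at(n,uv,z):
    o,d=ray(n,uv); return (o+d*(z-o[2])/d[2])
def proj(n,P):
    c=camera_model(n); E=np.linalg.inv(np.array(c["extrinsics"]))
    P=np.atleast_2d(np.array(P,float))
    return cv2.projectPoints(P,cv2.Rodrigues(E[:3,:3])[0],E[:3,3],c["mtx"],np.array([c["k1"],0,0,0,0.]))[0][:,0]
def tri(a,b):
    (o,d),(p,e)=ray("top",a),ray("scene",b)
    s=np.linalg.lstsq(np.c_[d,-e],p-o,rcond=None)[0]
    return (o+d*s[0]+p+e*s[1])/2, np.linalg.norm(o+d*s[0]-p-e*s[1])
E
python3 - <<'E'
from h import *
for nm,a,b,z in [("hole",(273.4,201.4),(279.9,168.4),.116),("knobtop",(360.1,177.1),(378.4,192.6),.1),("cap",(427.9,208.8),(440.9,244.6),.096)]:
    print(nm,at("top",a,z),at("scene",b,z),*tri(a,b))
print("nest",at("top",(254.1,205.1),.018))
C=lambda x,y:(x/4+199.6,y/4+169.6)
for p in [(50,80),(366,82),(366,205),(68,207)]: print(at("top",C(*p),.01))
for p in [(83,193),(347,192),(349,91)]: print("screw",at("top",C(*p),.01))
D=lambda x,y:(x/4+214.6,(y-220)/4+154.6)
print("screws scene",[at("scene",D(*p),.01) for p in[(39,360),(265,463),(335,405)]])
print("nest sc",at("scene",D(185,378),.018))
print("stand top", [at("top",((x-400)/4+344.6,y/4+164.6),.058) for x,y in[(420,25),(492,27),(489,102),(417,98)]])
E
```

```text
hole [0.5572 0.0477 0.116 ] [0.5567 0.0461 0.116 ] [0.5576 0.0474 0.1151] 0.00096040536642682
knobtop [ 0.6249 -0.1764  0.1   ] [ 0.6257 -0.1781  0.1   ] [ 0.6255 -0.1772  0.0997] 0.0017970672341353147
cap [ 0.5433 -0.3542  0.096 ] [ 0.5456 -0.3555  0.096 ] [ 0.5437 -0.3549  0.0969] 0.0021269325760056063
nest [0.557  0.1123 0.018 ]
[0.601  0.2339 0.01  ]
[0.6015 0.0097 0.01  ]
[0.5142 0.0084 0.01  ]
[0.511  0.2179 0.01  ]
screw [0.5209 0.2077 0.01  ]
screw [0.5232 0.0219 0.01  ]
screw [0.5949 0.0217 0.01  ]
screws scene [array([0.5223, 0.2081, 0.01  ]), array([0.5232, 0.0208, 0.01  ]), array([0.5954, 0.0223, 0.01  ])]
nest sc [0.5542 0.11   0.018 ]
stand top [array([ 0.6493, -0.1524,  0.058 ]), array([ 0.6484, -0.2016,  0.058 ]), array([ 0.5966, -0.1993,  0.058 ]), array([ 0.5989, -0.1503,  0.058 ])]
```

The top view shows the clamp at the centre-left with its post hole at about (273,201). The pin knob is at (360,177), the white bottle's blue cap at (428,209), the all-blue decoy at (397,194) and the red-lid jar at (356,240). The two views agree to about 2 mm, and the clamp yaw is close to 0. I'll turn the jaws to lie along world x first.

{"name": "send_rows", "arguments": {
  "series": [
    [[0,0,0],[0,0,-0.14]],
    [[0,0,0],[0,0,-0.149]],
    [[0,0,0],[0,0,-0.15]],
    [[0,0,0],[0,0,-0.15]],
    [[0,0,0],[0,0,-0.15]],
    [[0,0,0],[0,0,-0.15]],
    [[0,0,0],[0,0,-0.15]],
    [[0,0,0],[0,0,-0.15]]
  ],
  "gripper": -1
}}

```text
t: 0.9
tool_pos: [0.242, -0.603, 0.247]
orientation: [[-0.006, 1.0, -0.0], [1.0, 0.006, 0.001], [0.001, -0.0, -1.0]]
wrist_force: [0.4, 0.1, -0.5]
width: 0.0867
```

{"name": "send_rows", "arguments": {
  "series": [
    [[0.015,0.018,0.003],[0,0,0]],
    [[0.025,0.03,0.005],[0,0,0]],
    [[0.025,0.03,0.005],[0,0,0]],
    [[0.025,0.03,0.005],[0,0,0]],
    [[0.025,0.03,0.005],[0,0,0]],
    [[0.025,0.03,0.005],[0,0,0]],
    [[0.025,0.03,0.005],[0,0,0]],
    [[0.025,0.03,0.005],[0,0,0]],
    [[0.025,0.03,0.005],[0,0,0]],
    [[0.025,0.03,0.005],[0,0,0]],
    [[0.01,0.015,0],[0,0,0]],
    [[0,0,0],[0,0,0]],
    [[0,0,0],[0,0,0]]
  ]
}}

```text
t: 2.2
tool_pos: [0.5445, -0.354, 0.1993]
orientation: [[0.0, 1.0, -0.001], [1.0, -0.0, -0.0], [-0.0, -0.001, -1.0]]
wrist_force: [-0.3, -0.4, -0.4]
width: 0.0868
```

{"name": "send_rows", "arguments": {
  "series": [
    [[0,0,0.015],[0,0,0]],
    [[0,0,0.025],[0,0,0]],
    [[0,0,0.025],[0,0,0]],
    [[0,0,0.025],[0,0,0]],
    [[0,0,0.025],[0,0,0]],
    [[0,0,0.018],[0,0,0]],
    [[0,0,0.01],[0,0,0]],
    [[0,0,0],[0,0,0]]
  ]
}}

```text
t: 3.0
tool_pos: [0.5433, -0.3537, 0.0546]
orientation: [[0.002, 1.0, -0.003], [1.0, -0.002, 0.001], [0.001, -0.003, -1.0]]
wrist_force: [-0.1, 0.7, -0.2]
width: 0.0869
```

{"name": "send_rows", "arguments": {
  "series": [
    [[0,0,0],[0,0,0]],
    [[0,0,0],[0,0,0]],
    [[0,0,0],[0,0,0]],
    [[0,0,0],[0,0,0]],
    [[0,0,0],[0,0,0]],
    [[0,0,0],[0,0,0]]
  ],
  "gripper": 1,
  "squeeze": 15
}}

```text
t: 3.6
tool_pos: [0.5452, -0.3532, 0.0567]
orientation: [[-0.0, 1.0, 0.0], [1.0, 0.0, -0.0], [-0.0, 0.0, -1.0]]
wrist_force: [-0.8, 0.6, 1.0]
width: 0.0471
```

{"name": "send_rows", "arguments": {
  "series": [
    [[0,0,-0.01],[0,0,0]],
    [[0,0,-0.02],[0,0,0]],
    [[0,0,-0.03],[0,0,0]],
    [[0,0,-0.03],[0,0,0]],
    [[0,0,-0.03],[0,0,0]],
    [[0.01,0,-0.02],[0,0,0]],
    [[0.02,0,-0.01],[0,0,0]],
    [[0.03,0,0],[0,0,0]],
    [[0.04,0,0],[0,0,0]],
    [[0.04,0,0],[0,0,0]],
    [[0.04,0.003,0],[0,0,0]],
    [[0.04,0.003,0],[0,0,0]],
    [[0.04,0.003,0],[0,0,0]],
    [[0.04,0.003,0],[0,0,0]],
    [[0.04,0,0],[0,0,0]],
    [[0.04,0,0],[0,0,0]],
    [[0.04,0,0],[0,0,0]],
    [[0.03,0,0],[0,0,0]],
    [[0.015,0,0],[0,0,0]],
    [[0.004,0,0],[0,0,0]]
  ]
}}

```text
t: 5.6
tool_pos: [0.5562, 0.1181, 0.2064]
orientation: [[-0.003, 1.0, -0.001], [1.0, 0.003, 0.0], [0.0, -0.001, -1.0]]
wrist_force: [-0.5, -0.6, -1.3]
width: 0.0443
```

Run:
```python
from h import *
a=get_image("top"); b=get_image("scene"); s=observe()
print(s["t"],s["tool_pos"],s["width"],s["wrist_force"],s["orientation"])
cv2.imwrite("pics/top1.png",a);cv2.imwrite("pics/scene1.png",b)
p=s["tool_pos"]; print(proj("scene",p),proj("top",p),proj("scene",[p[0],p[1],p[2]-.054]))
f=lambda x:cv2.resize(x,None,fx=4,fy=4,interpolation=cv2.INTER_CUBIC)
cv2.imwrite("pics/c2.png",cv2.convertScaleAbs(np.hstack([f(b[75:225,210:310]),f(a[130:280,200:300])]),alpha=1.4))
```

```text
5.7 [0.5569 0.1154 0.2063] 0.044831090965891725 [ 0.0558 -0.1644  0.0049] [[-0.0001  1.     -0.0005]
 [ 1.      0.0001 -0.0006]
 [-0.0006 -0.0005 -1.    ]]
[[255.0242 125.3412]] [[240.2658 197.0224]] [[256.5268 146.1957]]
```

View pics/c2.png

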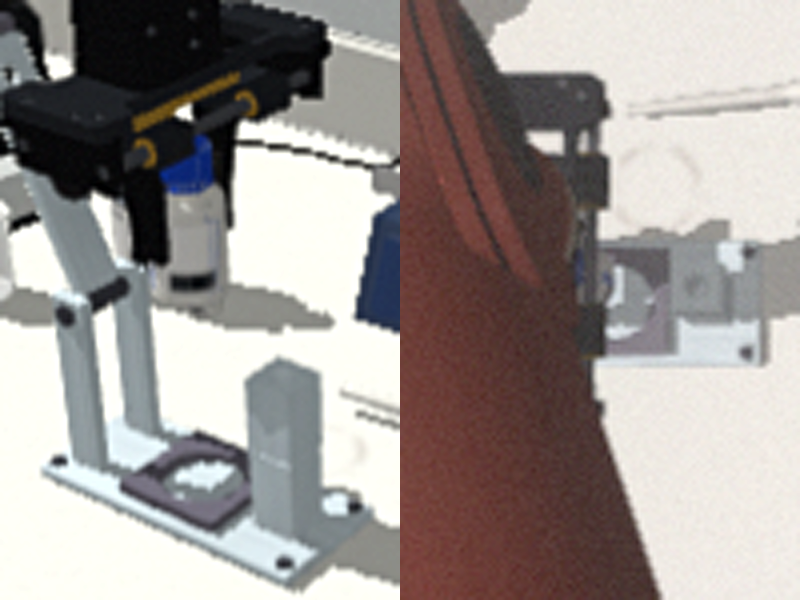

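The bottle hangs upright in the jaws, with its right edge at scene px (266.6, ~150) as predicted, and it is centred over the nest. Lowering now.

{"name": "send_rows", "arguments": {
  "series": [
    [[0,0,0.01],[0,0,0]],
    [[0,0,0.02],[0,0,0]],
    [[0,0,0.025],[0,0,0]],
    [[0,0,0.025],[0,0,0]],
    [[0,0,0.02],[0,0,0]],
    [[0,0,0.01],[0,0,0]],
    [[0,0,0.008],[0,0,0]],
    [[0,0,0.006],[0,0,0]],
    [[0,0,0.005],[0,0,0]],
    [[0,0,0.004],[0,0,0]],
    [[0,0,0.003],[0,0,0]],
    [[0,0,0.003],[0,0,0]],
    [[0,0,0],[0,0,0]],
    [[0,0,0],[0,0,0]]
  ]
}}

```text
t: 7.1
tool_pos: [0.5572, 0.1159, 0.0677]
orientation: [[-0.0, 1.0, 0.0], [1.0, 0.0, 0.0], [0.0, 0.0, -1.0]]
wrist_force: [-0.3, -0.5, 0.5]
width: 0.0445
```

{"name": "send_rows", "arguments": {
  "series": [
    [[0,0,0.001],[0,0,0]],
    [[0,0,0.001],[0,0,0]],
    [[0,0,0.001],[0,0,0]],
    [[0,0,0],[0,0,0]],
    [[0,0,0],[0,0,0]]
  ]
}}

```text
t: 7.6
tool_pos: [0.5573, 0.1161, 0.0664]
orientation: [[-0.0, 1.0, 0.0], [1.0, 0.0, -0.001], [-0.001, 0.0, -1.0]]
wrist_force: [-7.4, -0.9, 18.2]
width: 0.0444
```

{"name": "send_rows", "arguments": {
  "series": [
    [[0,0,-0.001],[0,0,0]],
    [[0,0,0],[0,0,0]],
    [[0,0,0],[0,0,0]],
    [[0,0,0],[0,0,0]],
    [[0,0,0],[0,0,0]],
    [[0,0,0],[0,0,0]]
  ],
  "gripper": -1
}}

```text
t: 8.2
tool_pos: [0.5571, 0.1158, 0.0654]
orientation: [[0.0, 1.0, -0.0], [1.0, -0.0, 0.0], [0.0, -0.0, -1.0]]
wrist_force: [-0.0, 0.0, -0.3]
width: 0.0829
```

{"name": "send_rows", "arguments": {
  "series": [
    [[0,0,-0.01],[0,0,0]],
    [[0,0,-0.02],[0,0,0]],
    [[0,0,-0.03],[0,0,0]],
    [[0,0,-0.04],[0,0,0]],
    [[0,0,-0.04],[0,0,0]],
    [[0,0,-0.04],[0,0,0]],
    [[0,0,-0.04],[0,0,0]],
    [[0,0,-0.03],[0,0,0]],
    [[-0.01,0,-0.02],[0,0,0]],
    [[-0.02,0,-0.01],[0,0,0]],
    [[-0.03,0,0],[0,0,0]],
    [[-0.03,0,0],[0,0,0]],
    [[-0.01,0,0],[0,0,0]],
    [[0,0,0],[0,0,0]]
  ],
  "gripper": 1
}}

```text
t: 9.6
tool_pos: [0.5571, 0.0143, 0.346]
orientation: [[0.003, 1.0, 0.0], [1.0, -0.003, -0.0], [-0.0, 0.0, -1.0]]
wrist_force: [-0.0, -0.3, 0.3]
width: 0.0006
```

Run:
```python
from h import *
a=get_image("top"); b=get_image("scene"); s=observe()
print(s["t"],s["tool_pos"],s["width"],s["wrist_force"])
cv2.imwrite("pics/top2.png",a);cv2.imwrite("pics/scene2.png",b)
f=lambda x:cv2.resize(x,None,fx=4,fy=4,interpolation=cv2.INTER_CUBIC)
cv2.imwrite("pics/c3.png",cv2.convertScaleAbs(np.hstack([f(b[75:225,190:310]),f(a[130:280,160:240])]),alpha=1.4))
```

```text
9.7 [0.557  0.0172 0.3459] 0.0006504816889265294 [-0.1524  0.9358  0.0618]
```

View pics/c3.png

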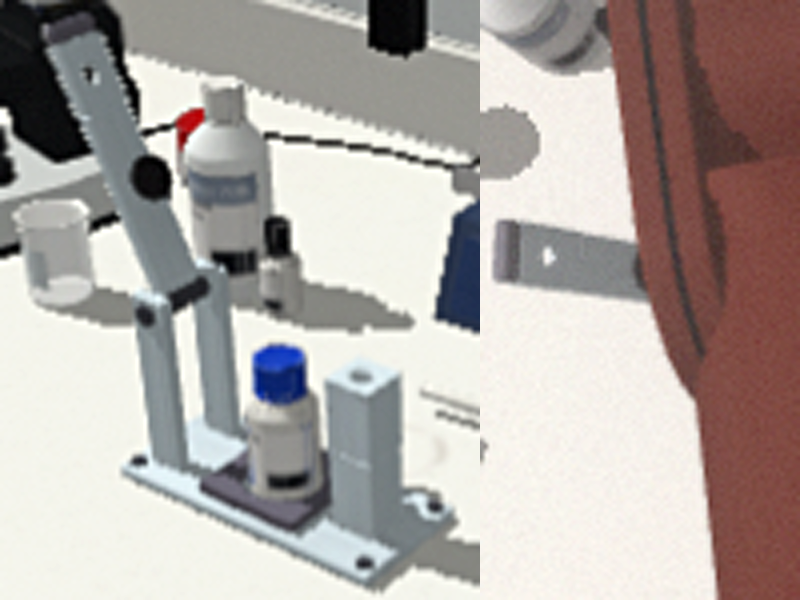

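The bottle stands in the nest. The bar tip is at scene px (208,82) and top px (165,192), leaning back. Next I'll fit its angle.

Run:
```python
from h import *
for t in np.arange(1.7,2.15,.05):
    P=[.5563,.190-.177*np.cos(t),.123+.177*np.sin(t)]; 
    Q=[.5563,.190-.143*np.cos(t),.123+.143*np.sin(t)]
    print(round(t,2),np.array(P),proj("scene",P)[0],proj("top",P)[0],"hole",proj("scene",Q)[0],proj("top",Q)[0])
print(tri((165,192),(208,82)))
```

```text
1.7 [0.5563 0.2128 0.2985] [220.0454  77.4949] [185.6923 191.6392] hole [222.9886  92.0427] [192.7073 193.722 ]
1.75 [0.5563 0.2215 0.2972] [217.3936  77.2995] [181.7658 191.6919] hole [220.8676  91.8268] [189.6457 193.7601]
1.8 [0.5563 0.2302 0.2954] [214.8158  77.2975] [177.9613 191.7723] hole [218.8005  91.7627] [186.6732 193.8191]
1.85 [0.5563 0.2388 0.2931] [212.3186  77.486 ] [174.2935 191.88  ] hole [216.7927  91.8486] [183.8003 193.8985]
1.9 [0.5563 0.2472 0.2905] [209.9083  77.8611] [170.7758 192.0142] hole [214.8492  92.0823] [181.0368 193.9979]
1.95 [0.5563 0.2555 0.2874] [207.5907  78.4185] [167.4207 192.1743] hole [212.9749  92.4612] [178.392  194.1169]
2.0 [0.5563 0.2637 0.2839] [205.371   79.1534] [164.2396 192.3592] hole [211.1742  92.982 ] [175.8744 194.2548]
2.05 [0.5563 0.2716 0.2801] [203.2538  80.0605] [161.2426 192.568 ] hole [209.4511  93.6413] [173.4918 194.4109]
2.1 [0.5563 0.2794 0.2758] [201.2435  81.1341] [158.4388 192.7994] hole [207.8092  94.4353] [171.2512 194.5846]
(array([0.5597, 0.2632, 0.2764]), np.float64(0.0046920297661422715))
```

{"name": "send_rows", "arguments": {
  "series": [
    [[0.02,0,0],[0,0,0]],
    [[0.035,0,0],[0,0,0]],
    [[0.04,0,0],[0,0,0]],
    [[0.04,0,0],[0,0,0]],
    [[0.04,0,0],[0,0,0]],
    [[0.04,0,0],[0,0,0]],
    [[0.035,0,0],[0,0,0]],
    [[0.02,0,0],[0,0,0]],
    [[0.005,0,0],[0,0,0]],
    [[0,0,0.01],[0,0,0]],
    [[0,0,0.02],[0,0,0]],
    [[0,0,0.025],[0,0,0]],
    [[0,0,0.02],[0,0,0]],
    [[0,0,0.006],[0,0,0]],
    [[0,0,0],[0,0,0]]
  ]
}}

```text
t: 11.2
tool_pos: [0.5571, 0.2894, 0.2637]
orientation: [[0.001, 1.0, -0.001], [1.0, -0.001, -0.001], [-0.001, -0.001, -1.0]]
wrist_force: [-0.1, 0.4, 0.8]
width: 0.0004
```

{"name": "send_rows", "arguments": {
  "series": [
    [[-0.01,0,0],[0,0,0]],
    [[-0.012,0,0],[0,0,0]],
    [[-0.012,0,0],[0,0,0]],
    [[-0.01,0,-0.003],[0,0,0]],
    [[-0.01,0,-0.003],[0,0,0]],
    [[-0.01,0,-0.003],[0,0,0]],
    [[-0.01,0,-0.002],[0,0,0]]
  ]
}}

```text
t: 11.9
tool_pos: [0.5573, 0.2159, 0.276]
orientation: [[0.0, 1.0, 0.0], [1.0, -0.0, 0.0], [0.0, 0.0, -1.0]]
wrist_force: [1.4, 0.5, -0.7]
width: 0.0006
```

{"name": "send_rows", "arguments": {
  "series": [
    [[-0.01,0,0],[0,0,0]],
    [[-0.012,0,0],[0,0,0]],
    [[-0.012,0,0.001],[0,0,0]],
    [[-0.012,0,0.002],[0,0,0]],
    [[-0.011,0,0.003],[0,0,0]],
    [[-0.011,0,0.005],[0,0,0]],
    [[-0.011,0,0.006],[0,0,0]],
    [[-0.01,0,0.007],[0,0,0]],
    [[-0.009,0,0.008],[0,0,0]],
    [[-0.009,0,0.008],[0,0,0]],
    [[-0.008,0,0.009],[0,0,0]]
  ]
}}

```text
t: 13.0
tool_pos: [0.5571, 0.1011, 0.2257]
orientation: [[0.0, 1.0, -0.0], [1.0, -0.0, 0.0], [0.0, -0.0, -1.0]]
wrist_force: [-0.4, -0.0, 0.6]
width: 0.0004
```

Run:
```python
from h import *
b=get_image("scene"); s=observe()
print(s["t"],s["tool_pos"],s["width"],s["wrist_force"])
cv2.imwrite("pics/scene3.png",b)
cv2.imwrite("pics/c4.png",cv2.convertScaleAbs(cv2.resize(b[50:230,190:330],None,fx=3,fy=3,interpolation=cv2.INTER_CUBIC),alpha=1.4))
```

```text
13.05 [0.5566 0.0993 0.2241] 0.0005435664032589515 [-1.0862 -1.6518 -1.0787]
```

View pics/c4.png

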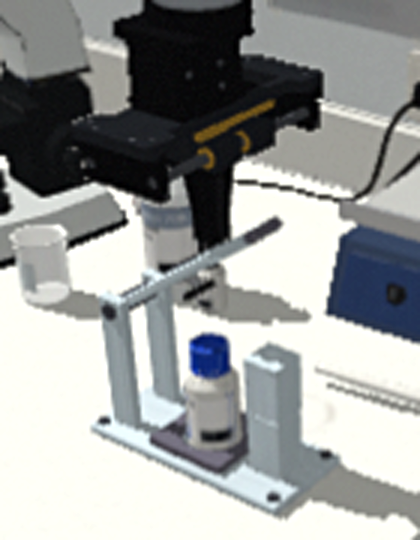

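The bar is past the sinking point, at about 0.55 rad by eye, with its tip at scene px (282,124). It is over the upright bottle. Now to the pin.

{"name": "send_rows", "arguments": {
  "series": [
    [[0.004,0,-0.02],[0,0,0]],
    [[0.004,0,-0.03],[0,0,0]],
    [[-0.01,0,-0.01],[0,0,0]],
    [[-0.025,0.005,0],[0,0,0]],
    [[-0.04,0.01,0],[0,0,0]],
    [[-0.04,0.01,0],[0,0,0]],
    [[-0.04,0.01,0],[0,0,0]],
    [[-0.04,0.01,0],[0,0,0]],
    [[-0.04,0.01,0.02],[0,0,0]],
    [[-0.03,0.009,0.03],[0,0,0]],
    [[-0.016,0.004,0.03],[0,0,0]],
    [[-0.003,0,0.02],[0,0,0]],
    [[0,0,0],[0,0,0]],
    [[0,0,0],[0,0,0]]
  ],
  "gripper": -0.2
}}

```text
t: 14.45
tool_pos: [0.6251, -0.174, 0.1867]
orientation: [[-0.0, 1.0, -0.0], [1.0, 0.0, 0.0], [0.0, -0.0, -1.0]]
wrist_force: [0.4, 1.6, -0.3]
width: 0.0524
```

Run:
```python
from h import *
b=get_image("scene");a=get_image("top"); s=observe()
print(s["t"],s["tool_pos"],s["width"],s["wrist_force"],s["orientation"])
cv2.imwrite("pics/scene4.png",b);cv2.imwrite("pics/top4.png",a)
f=lambda x:cv2.resize(x,None,fx=4,fy=4,interpolation=cv2.INTER_CUBIC)
cv2.imwrite("pics/c5.png",cv2.convertScaleAbs(np.hstack([f(b[120:240,220:320]),f(a[155:275,205:305])]),alpha=1.4))
```

```text
14.55 [ 0.626  -0.1736  0.1883] 0.05216971308956497 [ 0.5573 -0.0768 -0.3264] [[-0.001   1.      0.0022]
 [ 1.      0.001  -0.0003]
 [-0.0003  0.0022 -1.    ]]
```

View pics/c5.png

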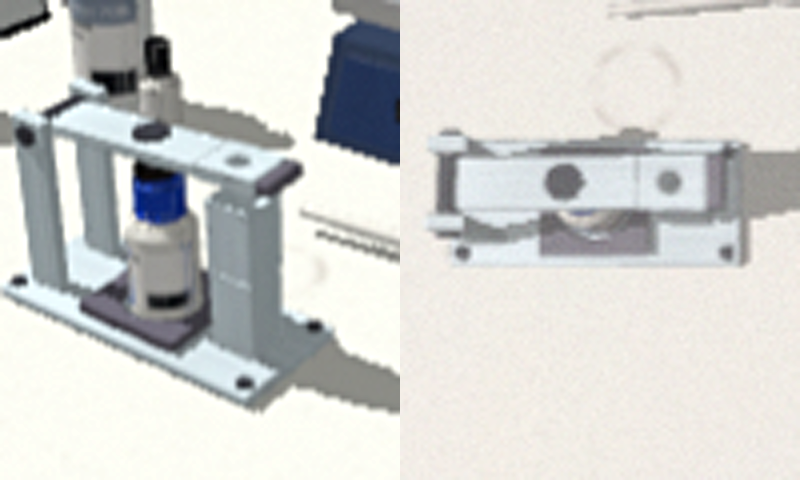

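The bar rests on the bottle, slightly ajar. Its hole is at scene px (279.4,159.6) and top px (271.9,199.9). Descending on the knob.

{"name": "send_rows", "arguments": {
  "series": [
    [[-0.002,0,0.01],[0,0,0]],
    [[-0.001,0,0.02],[0,0,0]],
    [[0,0,0.025],[0,0,0]],
    [[0,0,0.02],[0,0,0]],
    [[0,0,0.012],[0,0,0]],
    [[0,0,0.007],[0,0,0]],
    [[0,0,0.002],[0,0,0]],
    [[0,0,0],[0,0,0]],
    [[0,0,0],[0,0,0]]
  ]
}}

```text
t: 15.45
tool_pos: [0.6258, -0.1772, 0.0916]
orientation: [[0.0, 1.0, 0.001], [1.0, -0.0, -0.0], [-0.0, 0.001, -1.0]]
wrist_force: [0.4, 0.3, -0.4]
width: 0.052
```

{"name": "send_rows", "arguments": {
  "series": [
    [[0,0,0],[0,0,0]],
    [[0,0,0],[0,0,0]],
    [[0,0,0],[0,0,0]],
    [[0,0,0],[0,0,0]],
    [[0,0,0],[0,0,0]],
    [[0,0,0],[0,0,0]]
  ],
  "gripper": 1,
  "squeeze": 30
}}

```text
t: 16.05
tool_pos: [0.6252, -0.1772, 0.0906]
orientation: [[0.0, 1.0, 0.0], [1.0, -0.0, 0.0], [0.0, 0.0, -1.0]]
wrist_force: [-0.2, -0.1, 0.1]
width: 0.0152
```

Run:
```python
from h import *
s=observe()
print(s["t"],s["tool_pos"],s["width"],s["wrist_force"],s["orientation"])
a,b=(271.9,199.9),(279.4,159.6)
print("barhole",tri(a,b),at("top",a,.1395),at("scene",b,.1395))
```

```text
16.05 [ 0.6252 -0.1772  0.0906] 0.015179226738907299 [-0.1753 -0.127   0.1409] [[ 0.      1.      0.0001]
 [ 1.     -0.      0.0001]
 [ 0.0001  0.0001 -1.    ]]
barhole (array([0.5588, 0.0488, 0.1378]), np.float64(0.0008145973870118633)) [0.5583 0.0489 0.1395] [0.5567 0.0466 0.1395]
```

{"name": "send_rows", "arguments": {
  "series": [
    [[0,0,-0.01],[0,0,0]],
    [[0,0,-0.02],[0,0,0]],
    [[0,0,-0.03],[0,0,0]],
    [[0,0,-0.03],[0,0,0]],
    [[0,0,-0.03],[0,0,0]],
    [[0,0,-0.02],[0,0,0]],
    [[0.01,-0.003,-0.015],[0,0,0]],
    [[0.025,-0.008,0],[0,0,0]],
    [[0.035,-0.01,0],[0,0,0]],
    [[0.035,-0.01,0],[0,0,0]],
    [[0.035,-0.01,0],[0,0,0]],
    [[0.035,-0.01,0],[0,0,0]],
    [[0.03,-0.01,0],[0,0,0]],
    [[0.015,-0.005,0],[0,0,0]],
    [[0.005,-0.0015,0],[0,0,0]],
    [[0,0,0],[0,0,0]],
    [[0,0,0],[0,0,0]],
    [[0,0,0],[0,0,0]]
  ]
}}

```text
t: 17.85
tool_pos: [0.5581, 0.046, 0.2453]
orientation: [[0.003, 1.0, -0.0], [1.0, -0.003, -0.0], [-0.0, -0.0, -1.0]]
wrist_force: [-1.1, -0.2, -0.2]
width: 0.0149
```

Run:
```python
from h import *
b=get_image("scene");a=get_image("top"); s=observe()
print(s["t"],s["tool_pos"],s["width"],s["wrist_force"],s["orientation"])
p=s["tool_pos"]; n=p-[0,0,.083]
print("nose",proj("scene",n),proj("top",n),"flange",proj("scene",n+[0,0,.0525]))
cv2.imwrite("pics/scene5.png",b);cv2.imwrite("pics/top5.png",a)
f=lambda x:cv2.resize(x,None,fx=6,fy=6,interpolation=cv2.INTER_CUBIC)
cv2.imwrite("pics/c6.png",cv2.convertScaleAbs(np.hstack([f(b[110:200,245:310]),f(a[160:250,240:305])]),alpha=1.4))
```

```text
17.95 [0.5579 0.0466 0.2454] 0.014972167662246212 [ 0.2648  0.0801 -0.935 ] [[ 0.0018  1.     -0.0003]
 [ 1.     -0.0018 -0.    ]
 [-0.     -0.0003 -1.    ]]
nose [[279.3827 150.6682]] [[271.8144 199.0103]] flange [[278.5953 129.7328]]
```

View pics/c6.png

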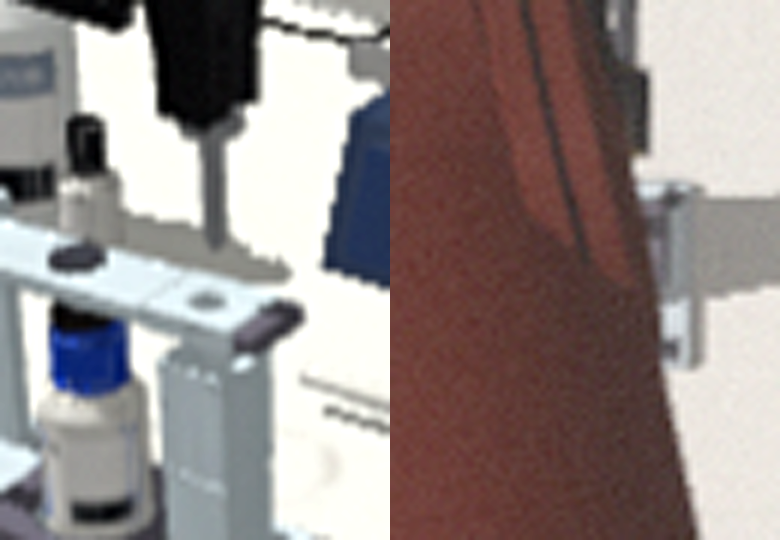

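The nose is at scene px (280.4,150.9) and the bar hole at (279.1,159.6). The pin looks about 3 mm short in y, so I'll refine that numerically before going down.

Run:
```python
from h import *
b=cv2.cvtColor(cv2.imread("pics/scene5.png"),cv2.COLOR_BGR2GRAY)
print(b[128:154,272:290]); print(b[154:167,270:294])
```

```text
[[  6  11   1   4   5   6   5   7   9   6  10  39  78 108 193 191 187 185]
 [ 80  72  28   3   5   7   6   4   7  12  23  45  63 102 182 189 185 184]
 [160 152  89  26  21  11   5   7  26  39  48  61  58  88 164 185 183 182]
 [188 185 150  61  47  37  24  26  52  65  63  60  65 110 171 186 184 183]
 [185 188 177 105  74  66  51  52  67  66  68  81 106 158 186 185 184 183]
 [185 185 184 161 137 121  75  64  66  68  94 142 162 185 187 183 183 184]
 [183 183 185 186 189 177  93  64  64  70 121 190 188 186 184 183 183 183]
 [183 183 184 185 188 177  97  63  64  69 121 190 188 184 182 183 183 183]
 [183 183 183 183 186 177 113  65  62  68 119 188 187 184 183 183 182 183]
 [183 182 183 184 186 180 129  65  61  67 119 188 187 184 183 183 182 183]
 [183 184 183 183 186 181 132  66  62  65 113 188 186 182 182 183 182 183]
 [183 183 183 184 185 180 131  69  61  61 103 187 186 183 183 182 184 182]
 [183 184 183 183 186 181 131  69  62  60 104 188 187 183 184 182 184 183]
 [183 183 184 184 186 180 131  69  62  62 104 189 187 183 182 183 183 183]
 [183 183 183 184 186 179 132  69  61  61 104 188 
[... 1464 characters left out ...]
76 176 174 175 168 137 104  95  90  92 100 134 175 176 173 175 167
  146 136  98  68  86  96]
 [152 161 170 172 178 176 165 142 125 125 128 140 156 172 176 178 175 154
   94  71  51  38  41  44]
 [109 122 139 145 158 162 174 178 170 168 171 177 178 176 178 176 156 125
   86  67  62  55  43  37]
 [102 104 106 108 117 123 140 151 163 173 176 181 180 177 166 146 112  90
   84  84  76  62  43  37]
 [114 105 104 104 105 101  95 100 119 138 147 161 167 156 128 102  87  84
   80  71  57  43  37  53]
 [155 146 133 118 114 104  98  99  99 103 110 123 129 115  87  83  84  79
   66  50  41  39  57 104]
 [186 184 174 159 150 113 104 107 107 107 107 108 107  92  67  70  74  60
   48  41  54  98 137 163]]
```

{"name": "send_rows", "arguments": {
  "series": [
    [[0.0017,-0.0009,0.005],[0,0,0]],
    [[0.0016,-0.0009,0.005],[0,0,0]],
    [[0,0,0.002],[0,0,0]],
    [[0,0,0],[0,0,0]],
    [[0,0,0],[0,0,0]],
    [[0,0,0],[0,0,0]]
  ]
}}

```text
t: 18.55
tool_pos: [0.556, 0.0511, 0.2337]
orientation: [[0.0, 1.0, 0.0], [1.0, -0.0, 0.0], [0.0, 0.0, -1.0]]
wrist_force: [-0.7, -0.4, -0.2]
width: 0.0152
```

Run:
```python
from h import *
b=get_image("scene"); s=observe()
print(s["t"],s["tool_pos"],s["width"],s["wrist_force"])
p=s["tool_pos"]; n=p-[0,0,.083]
print("nose",proj("scene",n),"at .1395",proj("scene",[n[0],n[1],.1395]))
cv2.imwrite("pics/scene6.png",b)
g=cv2.cvtColor(b,cv2.COLOR_BGR2GRAY)
print(g[140:165,272:290])
g0=cv2.cvtColor(cv2.imread("pics/scene0.png"),cv2.COLOR_BGR2GRAY); print(g0[188:214,368:388])
f=lambda x:cv2.resize(x,None,fx=8,fy=8,interpolation=cv2.INTER_CUBIC)
cv2.imwrite("pics/c7.png",cv2.convertScaleAbs(f(b[115:180,250:310]),alpha=1.4))
```

```text
18.6 [0.556  0.0511 0.2337] 0.015113563004489612 [-0.3764  0.3654 -0.895 ]
nose [[277.4905 154.8944]] at .1395 [[277.6658 159.1499]]
[[184 185 188 177  92  63  64  79 141 189 186 183 185 184 183 183 183 183]
 [184 186 187 177  98  63  63  74 132 188 187 184 183 183 184 183 183 183]
 [183 185 188 178 107  64  63  67 120 187 186 184 184 182 183 183 183 184]
 [184 185 187 178 107  64  63  67 120 188 186 183 183 183 184 184 184 184]
 [186 185 188 180 117  67  61  68 120 189 187 184 183 183 184 183 183 184]
 [187 187 190 183 129  68  61  69 122 188 187 184 184 183 183 184 183 183]
 [162 161 162 156 117  68  63  69 122 190 189 185 183 183 184 184 183 184]
 [101 101 102 102  91  68  63  67 116 191 189 186 185 184 184 183 184 184]
 [ 99  99  99  98  91  70  63  61  92 161 159 165 185 187 184 183 184 184]
 [101 102 102 101  92  70  65  62  69 104 102 118 164 187 186 186 184 183]
 [101 101 101 101  94  71  66  63  70 100  98  97 118 156 166 187 187 184]
 [100 100 102 102  94  70  65  64  71 102 102 100  98 102 129 186 188 185]
 [ 99  99 100 100  95  71  65  64  74 103 102 101 100  99 116 158 1
[... 2419 characters left out ...]
  77  78
   89 124]
 [ 74  73  76  85 106 112  86  23   6   2   3   2  12  39  67  77  78  77
   81 102]
 [ 73  76  76  82 101 113 105  73  46  19  13  12  28  51  60  68  78  77
   75  76]
 [ 77  75  76  76  84  97 107 107  94  77  66  42  50  58  56  53  62  62
   60  61]
 [ 78  77  78  76  73  77  85  93  97  98  93  71  63  59  53  41  41  41
   40  40]
 [ 75  77  78  77  75  72  66  60  66  72  75  71  62  53  46  40  38  39
   39  39]
 [ 64  71  74  77  77  78  73  62  65  67  67  64  49  51  54  40  40  39
   40  40]
 [ 48  52  62  69  74  78  77  77  77  77  76  72  61  65  73  63  58  47
   41  40]
 [ 48  44  46  54  63  67  73  78  77  78  79  78  77  78  80  76  64  48
   41  40]]
```

View pics/c7.png

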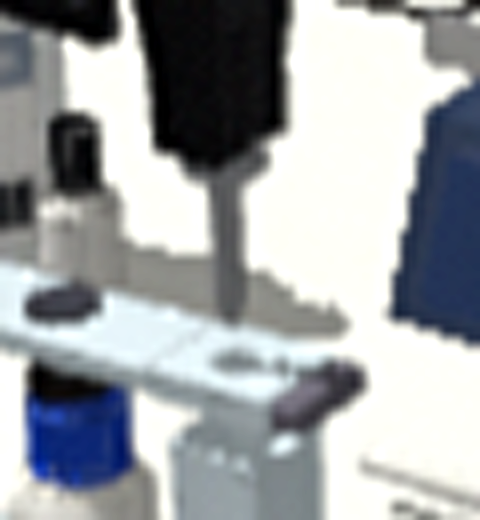

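The nose now sits almost over the bar hole, at px (278.7,159) extrapolated against the hole at (279.05,159.6). I'll trim 1 mm in −y and go down slowly, watching the forces.

{"name": "send_rows", "arguments": {
  "series": [
    [[-0.001,0,0.004],[0,0,0]],
    [[0,0,0.004],[0,0,0]],
    [[0,0,0.004],[0,0,0]],
    [[0,0,0.004],[0,0,0]],
    [[0,0,0.004],[0,0,0]],
    [[0,0,0.004],[0,0,0]],
    [[0,0,0],[0,0,0]],
    [[0,0,0],[0,0,0]]
  ]
}}

```text
t: 19.4
tool_pos: [0.5559, 0.0501, 0.2095]
orientation: [[0.0, 1.0, -0.0], [1.0, -0.0, 0.0], [0.0, -0.0, -1.0]]
wrist_force: [-0.3, 0.4, -0.5]
width: 0.0155
```

{"name": "send_rows", "arguments": {
  "series": [
    [[0,0,0.003],[0,0,0]],
    [[0,0,0.003],[0,0,0]],
    [[0,0,0.003],[0,0,0]],
    [[0,0,0.003],[0,0,0]],
    [[0,0,0.003],[0,0,0]],
    [[0,0,0],[0,0,0]],
    [[0,0,0],[0,0,0]]
  ]
}}

```text
t: 20.1
tool_pos: [0.5558, 0.05, 0.1944]
orientation: [[0.0, 1.0, -0.0], [1.0, -0.0, -0.0], [-0.0, -0.0, -1.0]]
wrist_force: [0.0, -0.8, -0.8]
width: 0.0151
```

{"name": "send_rows", "arguments": {
  "series": [
    [[0,0,0.002],[0,0,0]],
    [[0,0,0.002],[0,0,0]],
    [[0,0,0.002],[0,0,0]],
    [[0,0,0.002],[0,0,0]],
    [[0,0,0],[0,0,0]],
    [[0,0,0],[0,0,0]]
  ]
}}

```text
t: 20.7
tool_pos: [0.5559, 0.05, 0.1864]
orientation: [[0.0, 1.0, -0.0], [1.0, -0.0, -0.0], [-0.0, -0.0, -1.0]]
wrist_force: [2.9, -1.7, -1.1]
width: 0.0151
```

{"name": "send_rows", "arguments": {
  "series": [
    [[-0.0005,0.0006,0],[0,0,0]],
    [[-0.0003,0.0004,0.002],[0,0,0]],
    [[0,0,0.003],[0,0,0]],
    [[0,0,0.003],[0,0,0]],
    [[0,0,0],[0,0,0]],
    [[0,0,0],[0,0,0]]
  ]
}}

```text
t: 21.3
tool_pos: [0.5567, 0.0494, 0.1784]
orientation: [[-0.0, 1.0, -0.0], [1.0, 0.0, 0.0], [0.0, -0.0, -1.0]]
wrist_force: [-0.2, -0.1, -0.3]
width: 0.0152
```

{"name": "send_rows", "arguments": {
  "series": [
    [[-0.0002,0,0.002],[0,0,0]],
    [[-0.0002,0,0.003],[0,0,0]],
    [[-0.0002,0,0.003],[0,0,0]],
    [[-0.0002,0,0.003],[0,0,0]],
    [[0,0,0.002],[0,0,0]],
    [[0,0,0],[0,0,0]],
    [[0,0,0],[0,0,0]]
  ],
  "squeeze": 50
}}

```text
t: 22.0
tool_pos: [0.5569, 0.0484, 0.1656]
orientation: [[0.0, 1.0, -0.0], [1.0, -0.0, -0.0], [-0.0, -0.0, -1.0]]
wrist_force: [-0.3, -0.2, -0.8]
width: 0.0146
```

{"name": "send_rows", "arguments": {
  "series": [
    [[0,0,0.002],[0,0,0]],
    [[0,0,0.001],[0,0,0]],
    [[0,0,0.001],[0,0,0]],
    [[0,0,0],[0,0,0]],
    [[0,0,0],[0,0,0]]
  ]
}}

```text
t: 22.5
tool_pos: [0.557, 0.0484, 0.1616]
orientation: [[0.0, 1.0, 0.0], [1.0, -0.0, -0.0], [-0.0, 0.0, -1.0]]
wrist_force: [0.2, -1.4, 1.6]
width: 0.0143
```

Run:
```python
from h import *
b=get_image("scene"); s=observe()
print(s["t"],s["tool_pos"],s["width"],s["wrist_force"])
cv2.imwrite("pics/scene7.png",b)
f=lambda x:cv2.resize(x,None,fx=7,fy=7,interpolation=cv2.INTER_CUBIC)
cv2.imwrite("pics/c8.png",cv2.convertScaleAbs(f(b[115:195,215:310]),alpha=1.8))
```

```text
22.55 [0.557  0.0484 0.1617] 0.014776221664803982 [-0.2524 -0.5759  2.0545]
```

View pics/c8.png

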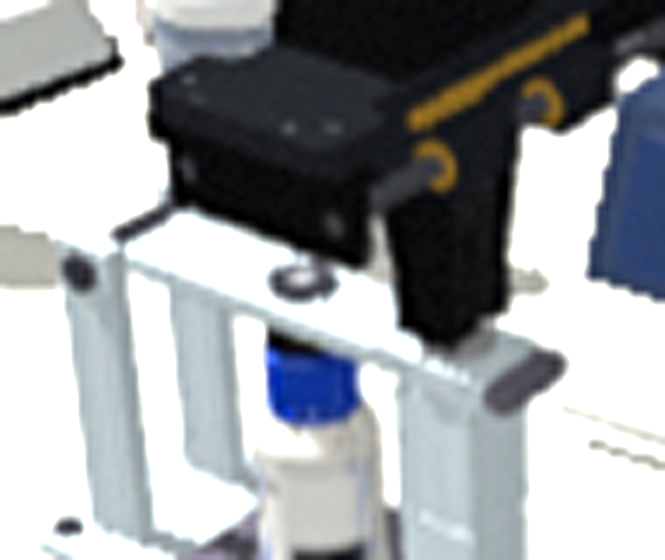

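The bar is nearly level, with the flange at crop (475,335) sitting on it. Force is 2 N and rising, so I'll keep pressing in small steps.

{"name": "send_rows", "arguments": {
  "series": [
    [[0,0,0.001],[0,0,0]],
    [[0,0,0.001],[0,0,0]],
    [[0,0,0],[0,0,0]],
    [[0,0,0],[0,0,0]]
  ]
}}

```text
t: 22.95
tool_pos: [0.5571, 0.0483, 0.1604]
orientation: [[0.0, 1.0, 0.001], [1.0, -0.0, -0.0], [-0.0, 0.001, -1.0]]
wrist_force: [-3.2, -1.9, 9.2]
width: 0.0148
```

{"name": "send_rows", "arguments": {
  "series": [
    [[0,0,0.001],[0,0,0]],
    [[0,0,0],[0,0,0]],
    [[0,0,0],[0,0,0]]
  ]
}}

```text
t: 23.25
tool_pos: [0.5571, 0.0483, 0.1602]
orientation: [[0.0, 1.0, 0.001], [1.0, -0.0, -0.001], [-0.001, 0.001, -1.0]]
wrist_force: [-5.4, -2.0, 16.8]
width: 0.0147
```

{"name": "send_rows", "arguments": {
  "series": [
    [[0,0,0],[0,0,0]],
    [[0,0,0],[0,0,0]],
    [[0,0,0],[0,0,0]],
    [[0,0,0],[0,0,0]],
    [[0,0,0],[0,0,0]]
  ]
}}

```text
t: 23.75
tool_pos: [0.5571, 0.0483, 0.1602]
orientation: [[0.0, 1.0, 0.001], [1.0, -0.0, -0.001], [-0.001, 0.001, -1.0]]
wrist_force: [-6.3, -3.5, 16.8]
width: 0.0149
```

Run:
```python
from h import *
b=get_image("scene"); s=observe()
print(s["t"],s["tool_pos"],s["width"],s["wrist_force"])
cv2.imwrite("pics/scene8.png",b)
b0=cv2.imread("pics/scene0.png")
d=np.abs(b.astype(int)-b0).max(2)
for n,(u0,u1,v0,v1) in dict(jar=(318,352,236,278),decoy=(394,420,216,262),stand=(362,391,206,234)).items(): print(n,"changed px",(d[v0:v1,u0:u1]>40).mean())
for t in(0,.04,.08):
    r=lambda r,h:[.5569,.190-r*np.cos(t)+h*np.sin(t),.123+r*np.sin(t)+h*np.cos(t)]
    print(t,"tip top edge",proj("scene",[r(.177,.005),r(.177,-.005)]).ravel())
f=lambda x,k:cv2.resize(x,None,fx=k,fy=k,interpolation=cv2.INTER_CUBIC)
cv2.imwrite("pics/c9.png",cv2.convertScaleAbs(f(b[120:290,210:460],3),alpha=1.3))
```

```text
23.8 [0.5572 0.0483 0.1602] 0.014802400659000134 [-5.1935 -2.9276 16.3353]
jar changed px 0.09313725490196079
decoy changed px 0.16137123745819398
stand changed px 0.08866995073891626
0 tip top edge [291.1113 168.3343 291.1882 172.0592]
0.04 tip top edge [290.9371 165.6264 291.1541 169.4337]
0.08 tip top edge [290.6626 162.8661 291.021  166.7488]
```

View pics/c9.png

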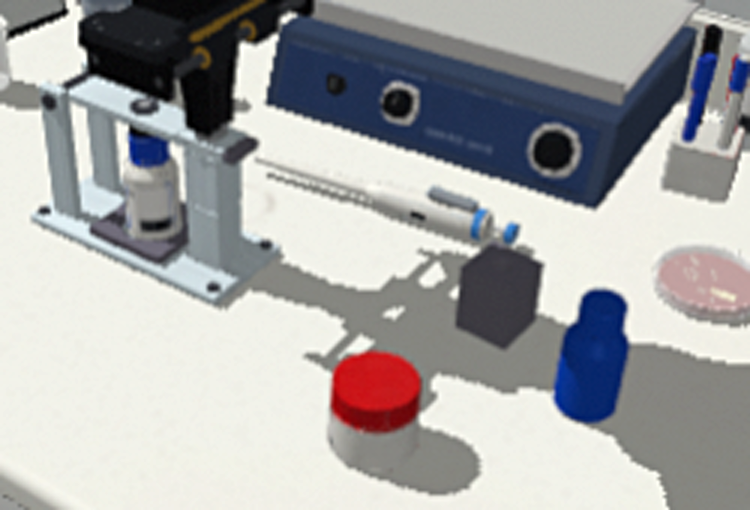

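The bar is level: its tip is at px ~(290,169.5), and (291,170) is predicted for angle 0. The bottle is upright in the nest, and the jar, decoy and stand are where they were. The push holds steady at 16 N, so I'm handing in.

```bash
python3 -c "
from rig import *
print(close_job())"
```

```text
the job is handed in; nothing more can be done
None
```

The job is done and handed in at about t = 23.8 s of the 72 s allowed. The bottle stands released in the nest, the bar is down over it, and the pin is through the bar into the post. The gripper still holds the knob and presses it down.

**Last checks**
- **Fully shut:** the last 1 mm command moved the tool only 0.2 mm while the force rose by about 8 N. The tool stopped at z = 0.160, against 0.161 expected when home.
- **Holding:** the downward push held at about 16–17 N over the last half second, with sideways forces of about 5–6 N in x and 3 N in y. The grip was set to 50 N.
- **Bar angle:** in the last picture the bar tip matches the position predicted for a level bar to within about 1.5 pixels.
- **Other things:** the bottle is upright, and the jar, blue decoy and pin stand look unmoved. A pixel comparison showed 9–16% change there. I put that down to the arm's shadow and did not check it further.

**What disagreed:** the camera-to-arm measurements were off by about 2–3 mm. I corrected this by comparing the pin with the hole in the picture and by easing the sideways force once it was in the hole.

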